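# Turn a marble inlay tile over in the hinged jig

### The arm

A 7-joint arm with a two-finger parallel gripper is mounted at the origin on the work surface. World frame = base frame: x ahead of the robot, y to its left, z up, the work surface at z = 0. Lengths are in mm, angles in rad, forces in N, time in s.
With the tool pointing down it reaches from about 400 to 875 mm from the base axis. Payload 4.4 kg.
Tool frame: the origin (TCP) lies at the centre of the arm's flange, where the gripper is bolted on; the fingertips stand 173 mm ahead of it and the grasp point (between the pads) lies 155 mm ahead of it; z points along the fingers, y is the direction in which the jaws open and shut (so a half turn about z gives the same grasp; the last joint's range is limited). The gripper opens to 85 mm and grips with 20 to 120 N. Pads are 22 mm wide; open, the fingers measure 114 mm over their backs; the gripper's body (76 mm by 85 mm) begins 54 mm behind the grasp point. The pads swing forward as they close: fully open they stand 13 mm farther back than shut.
Start: joints at [-1.186, 0.628, 0.038, 1.517, -0.027, 0.996, -0.02], TCP at [283.18, 585.085, 404.713] pointing down, gripper open.
Joint ranges: [-3.06, 3.06], [-0.37, 2.12], [-1.25, 1.32], [0.18, 2.47], [-1.1, 4.24], [0.23, 1.98], [-2.94, 2.94]. Speed limits (rad/s): [2.57, 2.57, 3.14, 3.14, 3.14, 3.14, 3.14].

### API

Orientations are given as [roll, pitch, yaw] about the fixed x, y, z axes, in that order (R = Rz(yaw) Ry(pitch) Rx(roll)).
In Python, from cell import * gives the robot as it stands. The module is installed in compiled form; this text tells all that it offers.
- The arm moves only by the shell command python3 -m jog 'ROWS'. ROWS is JSON, one flat list of numbers, 5 for each row, row after row: the shift along the tool's x, y, z in mm, then the turn about the tool's z in degrees, then the finger opening in mm, from 0 to 85.4. A call has 1 to 20 rows; each row is the pose to reach, as a shift and turn from the pose commanded when the call began, along the tool's axes at that moment; what a row does not reach only later rows make up. A row lasts 1/12 s, in which the tool goes at most 41.7 mm and 7.16 degrees, less where a joint would pass 70% of its speed; a pose out of reach is approached as far as the arm can. A call with a gripper value outside its range is refused whole. The fingers move at their own pace and stop on an object; the grip force is fixed at half the most. Time passes only in rows, so rows that repeat a pose let the fingers close. It gives the time, the measured TCP pose, the force and the opening at its end, in the units of the state.
- read_state(): the state, without advancing time (a new reading comes with each control period).
- get_image(name): name is "side" or "top" or "wrist"; returns (picture, depth): 420x560x3 uint8, blue, green, red; 420x560 float32, mm along the optical axis (not along the pixel's ray), 0 where there is no reading.
- camera_params(name): a dict with "K" (3x3 intrinsics, pixels), "dist_coeffs" ([k1, k2, p1, p2, k3] as OpenCV has them; the pictures are not rectified), "T" (4x4, takes a point from camera to world coordinates). Camera axes: x right, y up, looking along -z (the intrinsics and any distortion apply to the point x, -y, -z); pixel columns grow to the right and rows downward; lengths in mm; the calibration is good to about 2 mm. A picture is of the moment at which its call begins: read the wrist's pose just before it. camera_params takes no time and is no camera call; for the wrist camera it gives the pose at the moment of the call.
- finish_job(): hands the job in, once; it reports no verdict.
The state is a dict: "clock": time; "qpos": joint angles; "qd": joint speeds; "tau": joint torques, N m; "eef_pos": TCP position; "tool_rot": TCP orientation; "force": force on the tool from outside, world axes, zero at the start; "torque": the same for the moment, N m; "width": finger opening in mm.
Only numpy, scipy, OpenCV 4.12 (cv2) and the standard library are available. Lean on these libraries where they do the work, as an engineer would, in place of code of your own. Each camera call takes 0.05 s, during which the arm holds its last target.

### The job

In the stone workshop, lay the jig's blue hinged flap fully open (flat, on the side away from the nest) and seat the white marble tile flat in the flap's pocket, inlaid face up, and let go of it. Then swing the flap by its red bar all the way over so that the tile drops face-down into the nest between the yellow stops, and swing the empty flap fully back open, leaving the tile lying flat in the nest. Do not turn the tile by hand, and leave the slate tile and the other things on the bench where they are.

Things in the scene. Friction and masses are not known exactly. Their poses are not given: they have to be found in the camera images.
- turner: Turn-over jig, fixed: aluminium base 200 x 220 x 10 mm. Origin: centre of its underside. Hinge axis along its x, 60 mm up, between steel uprights at x = +-78 to 92 mm, 70 mm high. Open flap on the +y side; nest on the -y side: two wooden rails, rubber tops 44 mm high, yellow stops 9 mm higher. For |x| under 32 mm no rails or stops: fingers can go down to the base there.
- nest (a point): Fixed point of the jig at (0, -53, 59) mm in its frame: where the centre of the tile lies when the tile rests home in the nest (its long side along the jig's x, 3 mm play on each side).
- flap (a joint): Angle of the blue flap about the hinge: 0 = lying open and flat on the +y side (stop), 1.57 = upright, 3.14 = turned fully over, upside down, above the nest (stop). Stiff hinge (0.3 N m): the empty flap (0.3 kg) stays where it is left. It starts somewhere between 0.5 and 1.9.
- pocket (a point): Point of the flap where the seated tile's centre lies: in the flap's frame (origin on the hinge, axes as the jig's at angle 0) at (0, 53, -1) mm; z out of the pocket. Floor 15 mm below it, 44 mm over the bench at angle 0. Walls 18 mm high at the corners only (|x| over 34 mm), leaning outward but on the hinge side; play 1.5 to 2 mm. Tile's long side along x; fingers fit for |x| under 32 mm.
- bar (a point): Middle of the red round bar by which the flap is swung: 12 mm thick, 100 mm long, parallel to the hinge, 140 mm from its axis and level with it (60 mm over the bench at angles 0 and 3.14), an arm at each end (80 mm clear between). It can turn between lightly gripping fingers. Free beside its middle: 45 mm on the hinge side, 25 mm or more on the other.
- marble_mid (a point): Centre of the white marble tile, 120 x 60 x 30 mm (x, y, z), about 0.55 kg, with a dark blue star inlay on its face (+z side). Its z axis points out of the inlaid face; it starts face up on the bench.
- slate_mid (a point): Centre of the dark slate tile of the same size: not to be moved.
- resin_tin: Tin, 72 mm across, 100 mm high; origin at centre of underside. Leave alone.
- water_bottle: White bottle, 66 mm across, 190 mm high; origin at centre of underside. Leave alone.
- wax_jar: Amber jar, 66 mm across, 85 mm high; origin at centre of underside. Leave alone.
- dust_cup: White cup, 76 mm across, 90 mm high; origin at centre of underside. Leave alone.
- mallet: Wooden carver's mallet standing on its head, 88 mm across, 220 mm high; origin at centre of underside. Leave alone.
- rubbing_block: Green rubbing block 150 x 50 x 35 mm; origin at centre of underside. Leave alone.
- chisel: Chisel 215 mm long lying along its x, 18 mm high; origin below its middle. Leave alone.

How it is judged:
By the outcome, as a careful person would: the job done as asked, in the order asked, and still so for the second after the job is handed in, with the robot touching nothing.
It also fails if it takes over 72 s, if anything falls off the work surface, if the arm or the gripper's body presses on something with over 40 N, if the wrist force passes 120 N, or if a joint passes its speed limit or range.

## Working session

There is one attempt and no reset: what is moved stays moved. The work goes in short steps, Python scripts to look and compute and a shell command to move; the robot and the scene stay as the last step left them, time stands still between calls to the robot, and variables do not carry over. Pictures are saved under pics/ and viewed, and the job is handed in when it is done.

```bash
mkdir -p pics
python3 - <<'E'
from cell import *
import cv2
print(read_state())
for n in ("side","top","wrist"):
    p,d=get_image(n); cv2.imwrite(f"pics/a_{n}.png",p)
    c=camera_params(n); print(n,c["K"],c["dist_coeffs"],c["T"])
E
```

```text
{'clock': 0.0, 'qpos': array([-1.18583931,  0.62935825,  0.03840375,  1.51838417, -0.02696909,
        0.99628751, -0.02002392]), 'qd': array([-1.15684649e-03,  1.05689078e-03, -1.15980531e-03, -3.75746147e-04,
        7.86580843e-04, -2.31779479e-05,  5.68532764e-05]), 'tau': array([-8.92767857e-04, -5.63415956e+01,  1.22587860e+00, -1.93449390e+01,
        1.10856449e-02,  1.06452475e-02, -9.05932183e-06]), 'eef_pos': array([282.99791837, 584.82750089, 403.77505064]), 'tool_rot': array([-3.13967263e+00,  2.98116664e-05,  2.69085911e+00]), 'force': array([ 0.19073453,  0.4531807 , -0.02348405]), 'torque': array([-0.00334079,  0.02779537, -0.0118842 ]), 'width': 85.56603452580578}
side [[415.69418525   0.         278.61612568]
 [  0.         415.69418525 208.28835959]
 [  0.           0.           1.        ]] [-0.0167968  0.         0.         0.         0.       ] [[ 8.60091991e-01  3.73612622e-01 -3.47354828e-01  2.19486852e+02]
 [-5.10138714e-01  6.29228940e-01 -5.86369707e-01 -6.28087164e+02]
 [-5.09413098e-04  6.81531034e-01  7.31789034e-01  8.74908520e+02]
 [ 0.00000000e+00  0
[... 273 characters left out ...]
1 -1.73881895e-01  3.78936328e+02]
 [-9.99872339e-01 -1.18699495e-03  1.59341496e-02  4.19159469e+00]
 [ 1.54848944e-02  1.73922479e-01  9.84637593e-01  1.12571632e+03]
 [ 0.00000000e+00  0.00000000e+00  0.00000000e+00  1.00000000e+00]]
wrist [[354.61877872   0.         284.76236518]
 [  0.         354.61877872 210.92892659]
 [  0.           0.           1.        ]] [-0.02333638  0.          0.          0.          0.        ] [[ 4.36006201e-01 -8.63808132e-01 -2.52456143e-01  2.18860077e+02]
 [ 8.99941682e-01  4.17910070e-01  1.24322732e-01  6.15413895e+02]
 [-1.88702291e-03 -2.81401288e-01  9.59588325e-01  3.73470759e+02]
 [ 0.00000000e+00  0.00000000e+00  0.00000000e+00  1.00000000e+00]]
```

View pics/a_side.png

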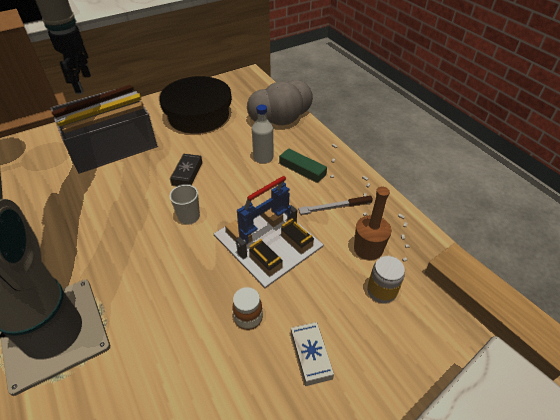

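View pics/a_top.png

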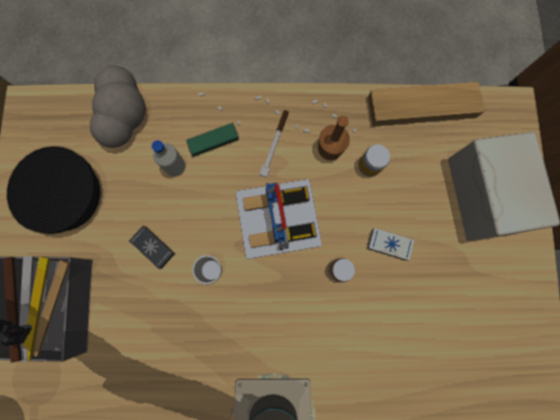

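View pics/a_wrist.png

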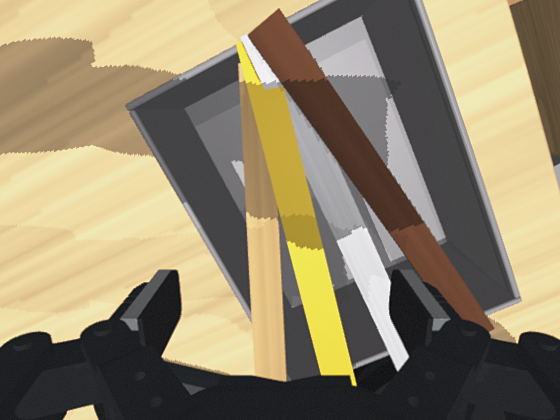

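Side: marble tile at about (312,352), jig at (268,240) with the flap roughly upright and its red bar at (267,188). Top: marble at (392,243), red bar near (278,208). The arm stands clear of both at the left. Next I'll measure.

```bash
cat > h.py <<'E'
import numpy as np, cv2
from cell import *
def cam(n):
    c=camera_params(n); return np.array(c["K"],float),np.array(c["dist_coeffs"],float),np.array(c["T"],float)
def rays(c,px):
    K,D,T=c
    u=cv2.undistortPoints(np.array(px,float).reshape(-1,1,2),K,D).reshape(-1,2)
    d=np.c_[u[:,0],-u[:,1],-np.ones(len(u))]@T[:3,:3].T
    return T[:3,3],d
def onplane(c,px,z):
    o,d=rays(c,px); return o+d*((z-o[2])/d[:,2])[:,None]
def cloud(c,depth,mask):
    v,u=np.nonzero(mask&(depth>0)); o,d=rays(c,np.c_[u,v]); return o+d*depth[v,u][:,None]
def proj(c,P):
    K,D,T=c; p=(np.atleast_2d(P)-T[:3,3])@T[:3,:3]; p=p*[1,-1,-1]
    return cv2.projectPoints(p,np.zeros(3),np.zeros(3),K,D)[0].reshape(-1,2)
def tri(c1,p1,c2,p2):
    o1,d1=rays(c1,p1);o2,d2=rays(c2,p2);d1=d1[0];d2=d2[0]
    A=np.c_[d1,-d2]; s=np.linalg.lstsq(A,o2-o1,rcond=None)[0]
    a=o1+s[0]*d1;b=o2+s[1]*d2; return (a+b)/2,np.linalg.norm(a-b)
E
python3 - <<'E'
import cv2
p=cv2.imread("pics/a_top.png"); cv2.imwrite("pics/b_top.png",cv2.resize(p[160:290,215:435],None,fx=3.6,fy=3.6,interpolation=cv2.INTER_CUBIC))
p=cv2.imread("pics/a_side.png"); cv2.imwrite("pics/b_side.png",cv2.resize(p[165:395,200:345],None,fx=2.6,fy=2.6,interpolation=cv2.INTER_CUBIC))
E
python3 - <<'E'
from h import *
im={n:cv2.imread(f"pics/a_{n}.png") for n in("side","top")}
for n in im:
    p=im[n]; c=cam(n); hsv=cv2.cvtColor(p,cv2.COLOR_BGR2HSV)
    H,S,V=[hsv[...,i].astype(int) for i in range(3)]
    red=((H<6)|(H>174))&(S>150)&(V>90)
    blue=(H>105)&(H<130)&(S>110)&(V>40)
    for k,m in (("red",red),("blue",blue)):
        nn,l,st,ce=cv2.connectedComponentsWithStats(m.astype(np.uint8))
        for i in range(1,nn):
            if st[i,4]>15: print(n,k,st[i],ce[i].round(1), [a.round(1).tolist() if hasattr(a,'round') else a for a in cv2.boxPoints(cv2.minAreaRect(np.argwhere(l==i)[:,::-1].astype(np.float32)))])
E
```

```text
side red [248 176  38  23 149] [266.2 187.3] [[247.10000610351562, 196.39999389648438], [283.5, 175.1999969482422], [285.29998779296875, 178.1999969482422], [248.8000030517578, 199.39999389648438]]
side blue [257 105  10   9  72] [261.7 108.6] [[257.0, 105.0], [266.0, 105.0], [266.0, 113.0], [257.0, 113.0]]
side blue [272 183  17  13  75] [280.5 189.3] [[271.6000061035156, 189.1999969482422], [284.79998779296875, 182.0], [288.70001220703125, 189.3000030517578], [275.5, 196.39999389648438]]
side blue [255 198  18  12  49] [263.4 203.5] [[254.1999969482422, 207.6999969482422], [271.1000061035156, 197.5], [272.3999938964844, 199.60000610351562], [255.39999389648438, 209.6999969482422]]
side blue [237 206  14  10  60] [243.5 211. ] [[236.89999389648438, 210.10000610351562], [241.6999969482422, 204.10000610351562], [250.60000610351562, 211.3000030517578], [245.8000030517578, 217.1999969482422]]
side blue [274 206  14   9  49] [280.6 210.5] [[274.0, 211.0], [283.8999938964844, 204.39999389648438], [287.0, 209.0], [277.1000061035156, 215.60000610351562]]
side blue [240 225  17  10  53] [249
[... 250 characters left out ...]
.5], [324.3999938964844, 351.79998779296875], [309.29998779296875, 362.6000061035156]]
top red [275 185  11  43 126] [280.1 205.5] [[274.70001220703125, 185.1999969482422], [278.5, 184.5], [286.1000061035156, 226.60000610351562], [282.20001220703125, 227.3000030517578]]
top blue [152 141  12  11  96] [157.5 146. ] [[150.5, 145.5], [157.0, 139.0], [164.5, 146.5], [158.0, 153.0]]
top blue [267 184  18  58 284] [274.3 215.2] [[263.8999938964844, 184.60000610351562], [273.70001220703125, 182.6999969482422], [285.20001220703125, 240.1999969482422], [275.3999938964844, 242.10000610351562]]
top blue [389 241   6   6  29] [391.7 243.6] [[389.0, 241.0], [394.0, 241.0], [394.0, 246.0], [389.0, 246.0]]
```

View pics/b_top.png

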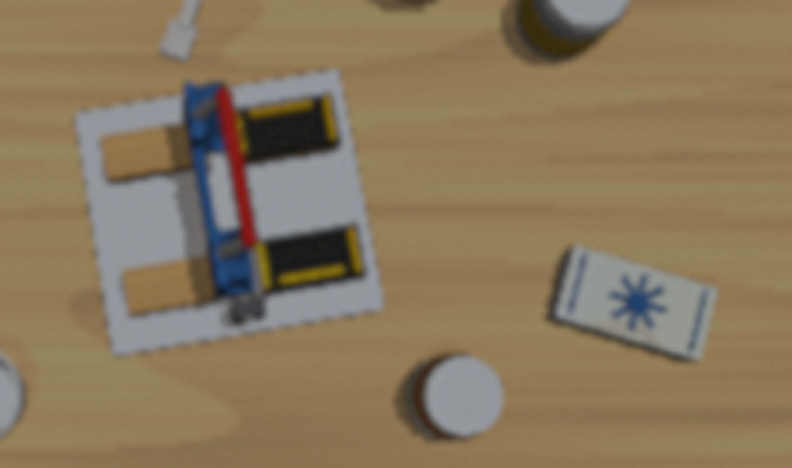

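View pics/b_side.png

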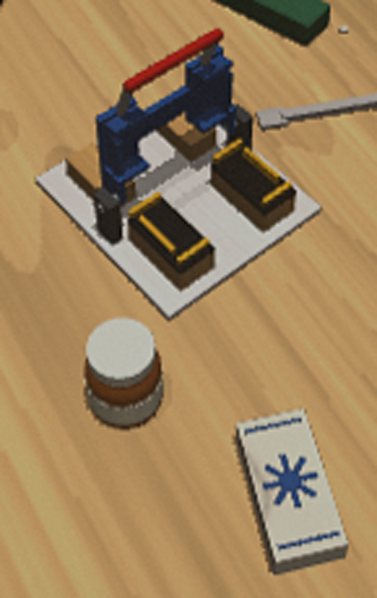

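Run:
```python
from h import *
ct,cs=cam("top"),cam("side")
B=np.array([(78,113),(340,70),(382,308),(113,354)])/3.6+[215,160]-.4
P=onplane(ct,B,10); print("base top",P.round(1),P.mean(0).round(1),np.linalg.norm(np.diff(np.r_[P,P[:1]],axis=0),axis=1))
S=np.array([(37,180),(320,208),(170,317)])/2.6+[200,165]-.4
Q=onplane(cs,S,10); print("base side",Q.round(1)) 
print(tri(ct,B[3],cs,S[0]),tri(ct,B[1],cs,S[1]),tri(ct,B[2],cs,S[2]))
# bar
for a,b in (((219,88),(220,34)),((250,243),(127,84))):
    print("bar end",tri(ct,[np.array(a)/3.6+[215,160]-.4],cs,[np.array(b)/2.6+[200,165]-.4]))
print("bar cen",tri(ct,[[280.1,205.5]],cs,[[266.2,187.3]]))
print("star",tri(ct,[[391.7,243.6]],cs,[[311.3,349.6]]))
M=np.array([(573,246),(716,288),(698,360),(553,318)])/3.6+[215,160]-.4
P=onplane(ct,M,30);print(P.round(1),P.mean(0))
M=np.array([(237,423),(305,410),(347,546),(273,563)])/2.6+[200,165]-.4
P=onplane(cs,M,30);print(P.round(1),P.mean(0))
s=read_state(); from scipy.spatial.transform import Rotation as R
print(R.from_euler('xyz',s['tool_rot']).as_matrix().round(4))
def pk(n,p,z):print(n,onplane(ct,[p],z).round(0))
pk("bottle",(157.5,146),190);pk("mallet",(340,122),220);pk("tin?",(376,156),100);pk("jar",(343,269),85);pk("cup",(207,270),90);pk("slate",(152,246),30);pk("chiseltip",(265,174),10);pk("block",(212,139),35)
```

```text
base top [[ 629.2  104.4   10. ]
 [ 665.2 -109.8   10. ]
 [ 469.9 -139.8   10. ]
 [ 434.2   74.1   10. ]] [549.6 -17.8  10. ] [217.1781026  197.54081619 216.81774035 197.31967042]
base side [[ 432.2   73.2   10. ]
 [ 663.1 -106.5   10. ]
 [ 469.6 -140.8   10. ]]
(array([433.46229066,  74.38467838,   8.26749501]), np.float64(1.6668871263993843)) (array([ 662.79388952, -108.89451209,   13.63222008]), np.float64(2.999984781764168)) (array([ 470.05598343, -139.96913724,    8.57300705]), np.float64(0.009482266573880072))
bar end (array([603.34248662,  -7.73728613, 199.19670871]), np.float64(1.4111962525945636))
bar end (array([496.60199522, -27.83044359, 206.65450531]), np.float64(1.0350161494079604))
bar cen (array([548.62530051, -18.56235186, 203.61108756]), np.float64(2.6121417324303757))
star (array([ 471.03835212, -338.61588514,   33.72738344]), np.float64(0.750348748182587))
[[ 516.7 -290.4   30. ]
 [ 482.7 -403.8   30. ]
 [ 426.1 -385.8   30. ]
 [ 459.8 -271.9   30. ]] [ 471.35263767 -337.97173847   30.        ]
[[ 461.3 -271.7   30. ]
 [ 517.4 -291.1   30. ]
 [ 480.4 -403.8   30. ]
 [ 423.6 -385.3   30. ]] [ 470.68603414 -337.99481019   30.        ]
[[-9.001e-01  4.357e-01 -6.000e-04]
 [ 4.357e-01  9.001e-01 -1.300e-03]
 [-0.000e+00 -1.500e-03 -1.000e+00]]
bottle [[705. 288. 190.]]
mallet [[ 757. -168.  220.]]
tin? [[ 708. -288.  100.]]
jar [[ 400. -188.   85.]]
cup [[399. 171.  90.]]
slate [[467. 338.  30.]]
chiseltip [[681.  20.  10.]]
block [[780. 176.  35.]]
```

Jig centre is about (549,-17.5), turned about 9.3°. The flap is near upright with the bar at (548.6,-18.5,204), and the marble is at (471,-338) with its short axis at -18°. I'm moving above the bar.

```bash
python3 -m jog '[-10,-9,-10,2,85,-25,-21,-30,6,85,-50,-43,-40,12,85,-75,-64,-50,18,85,-100,-85,-50,24,85,-130,-111,-50,31,85,-160,-137,-50,38,85,-190,-162,-50,46,85,-220,-188,-50,53,85,-250,-213,-50,60,85,-280,-239,-50,67,85,-310,-264,-50,74,85,-340,-290,-50,81,85,-370,-316,-50,89,85,-400,-341,-50,96,85,-430,-367,-50,103,85,-460,-392,-50,110,85,-480,-410,-50,117,85,-496,-422,-50,122,85,-502,-427,-50,126,85]'
```

```text
clock: 1.82
eef_pos: [549.1, -22.6, 455.7]
tool_rot: [3.139, -0.001, 0.48]
force: [-0.5, 1.0, 0.9]
width: 84.9
```

```bash
python3 -m jog '[0,0,0,6,85,0,0,0,12,85,0,0,0,18.2,85,0,0,0,18.2,85,0,0,0,18.2,85]'
python3 - <<'E'
from h import *
s=read_state();print(s['eef_pos'],s['tool_rot'])
c=cam("wrist");p,d=get_image("wrist");cv2.imwrite("pics/c_wrist.png",p);np.savez("c.npz",d=d,K=c[0],D=c[1],T=c[2])
print(c[2])
for q in ("top","side"):
    p,d=get_image(q);cv2.imwrite(f"pics/c_{q}.png",p)
E
```

```text
clock: 2.23
eef_pos: [548.5, -18.4, 455.1]
tool_rot: [-3.141, -0.0, 0.175]
force: [-0.8, -0.5, 0.1]
width: 85.1
[548.54388526 -18.42853615 455.07319849] [-3.14128034e+00 -1.27649335e-04  1.75424084e-01]
[[ 1.74173927e-01  9.45521745e-01  2.75049220e-01  6.18539685e+02]
 [-9.84714617e-01  1.67027986e-01  4.93839595e-02 -6.44599193e+00]
 [ 7.52690442e-04 -2.79446385e-01  9.60161003e-01  4.24543511e+02]
 [ 0.00000000e+00  0.00000000e+00  0.00000000e+00  1.00000000e+00]]
```

View pics/c_wrist.png

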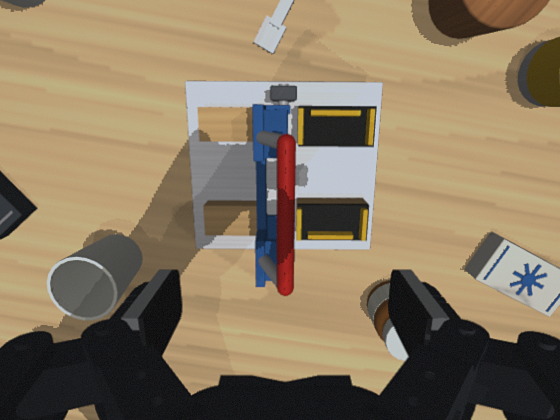

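The wrist camera looks down the jig: the bar runs from (286,137) to (286,293), and the base's corners are at (187,82) and (383,83). The fingers straddle the bar.

Run:
```python
from h import *
z=np.load("c.npz");c=(z["K"],z["D"],z["T"]);d=z["d"]
p=cv2.imread("pics/c_wrist.png");hsv=cv2.cvtColor(p,cv2.COLOR_BGR2HSV);H,S,V=[hsv[...,i].astype(int) for i in range(3)]
red=((H<6)|(H>174))&(S>150)&(V>60)
P=cloud(c,d,red);print(len(P));P=P[P[:,2]>150]
print("bar med",np.median(P,0),P.min(0),P.max(0))
v=np.linalg.svd(P-P.mean(0),full_matrices=False)[2][0];print("bar yaw",np.degrees(np.arctan(v[1]/v[0])),P.mean(0))
v,u=np.nonzero(red);
for r in (150,180,210,240,270): 
    cc=np.nonzero(red[r])[0];print(r,cc.min(),cc.max())
ct=cam("top")
# base: gray plate via depth plane z~10
allP=cloud(c,d,np.ones_like(red));vv,uu=np.nonzero(d>0)
m=(abs(allP[:,2]-10)<4); 
msk=np.zeros(red.shape,np.uint8);msk[vv[m],uu[m]]=255
n,l,st,ce=cv2.connectedComponentsWithStats(msk);k=1+np.argmax(st[1:,4]);print(st[k])
Q=allP[m][(l[vv[m],uu[m]]==k)]
r=cv2.minAreaRect(Q[:,:2].astype(np.float32));print("base",r, Q[:,2].mean())
# tops: rails heights, walls
for nm,(x0,x1,y0,y1) in dict(rail1=(312,360,120,138),rail2=(312,350,208,228),wood=(205,245,112,134),marble=(500,560,250,300)).items():
    mm=np.zeros_like(red);mm[y0:y1,x0:x1]=1;A=cloud(c,d,mm);print(nm,np.median(A,0).round(1))
```

```text
2618
bar med [554.10648455 -18.38709505 205.24971037] [495.41204657 -32.81553742 200.55084116] [603.50679306  -5.52576942 208.05462066]
bar yaw 9.575656466997057 [552.85358405 -18.58031973 205.08662817]
150 277 294
180 277 294
210 278 293
240 277 292
270 277 293
[  185    81   198   168 15199]
base ((548.3820190429688, -16.740371704101562), (199.8778839111328, 220.67124938964844), 9.550681114196777) 10.18207432043686
rail1 [607.5 -62.7  44.4]
rail2 [511.  -78.1  44.1]
wood [592.7  53.9  36.3]
marble [ 477.8 -341.3   30.4]
```

```bash
python3 -m jog '[0,0,10,0.4,70,0,0,30,0.4,70,0,0,55,0.4,70,0,0,80,0.4,70,0,0,96,0.4,60,0,0,100,0.4,40,0,0,100,0.4,20,0,0,100,0.4,10,0,0,100,0.4,10,0,0,100,0.4,10,0,0,100,0.4,10,0,0,100,0.4,10]'
python3 - <<'E'
from h import *
p,d=get_image("wrist");cv2.imwrite("pics/d_wrist.png",p)
E
```

```text
clock: 3.38
eef_pos: [549.4, -18.3, 355.8]
tool_rot: [3.141, -0.002, 0.167]
force: [-0.6, -1.5, 4.9]
width: 10.6
```

View pics/d_wrist.png

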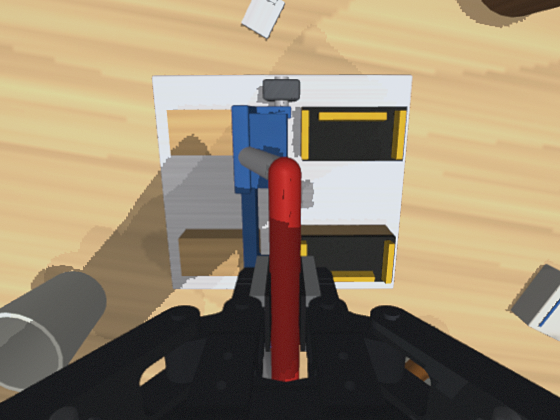

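The bar is between the pads (col 285, rows 165–380). Now I swing the flap open.

```bash
python3 -m jog '[0,-7,0,0,8,0,-16,1,0,8,0,-30.5,3,0,8,0,-45,7,0,8,0,-58.5,12,0,8,0,-71.5,19,0,8,0,-84,27,0,8,0,-95,36,0,8,0,-105.5,46,0,8,0,-115,58,0,8,0,-123,70,0,8,0,-129.5,83,0,8,0,-135,97,0,8,0,-138.5,111,0,8,0,-141,125,0,8,0,-141.5,135,0,8,0,-141.5,140,0,8,0,-141.5,141,0,8,0,-141.5,141,0,8]'
python3 - <<'E'
from h import *
p,d=get_image("wrist");cv2.imwrite("pics/e_wrist.png",p)
p,d=get_image("side");cv2.imwrite("pics/e_side.png",cv2.resize(p[130:340,160:360],None,fx=2.8,fy=2.8))
E
```

```text
clock: 5.02
eef_pos: [525.6, 121.8, 213.7]
tool_rot: [-3.141, -0.0, 0.166]
force: [2.0, -1.8, 5.6]
width: 10.1
```

View pics/e_wrist.png

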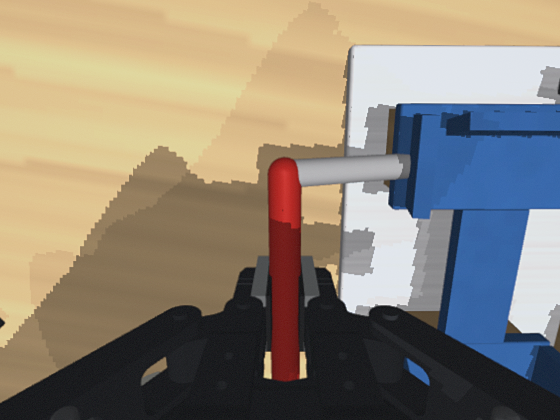

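View pics/e_side.png

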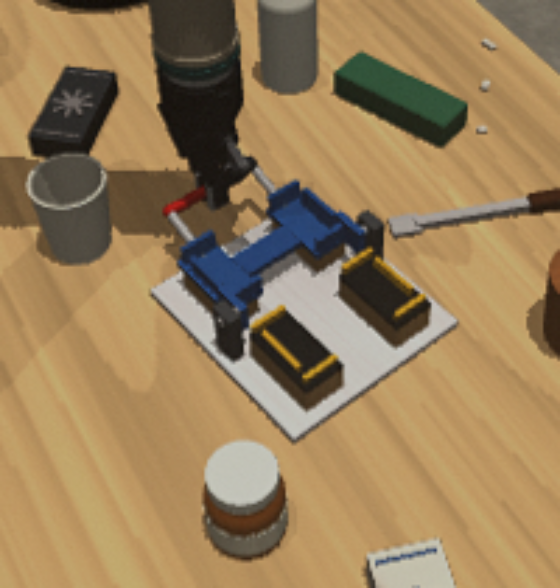

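The flap is open and flat: the pocket walls show at about (210,250) and (310,210) in the side crop. Releasing, rising, and looking at the pocket from above.

```bash
python3 -m jog '[0,0,0,0,20,0,0,0,0,32,0,0,0,0,34,0,0,-5,0,34,0,0,-20,0,34,0,0,-45,0,34,0,0,-75,0,85,0,20,-105,0,85,0,45,-135,0,85,0,70,-155,0,85,0,85,-160,0,85,0,87,-160,0,85,0,87,-160,0,85]'
python3 - <<'E'
from h import *
s=read_state();print(s['eef_pos'],s['tool_rot'])
c=cam("wrist");p,d=get_image("wrist");cv2.imwrite("pics/f_wrist.png",p);np.savez("f.npz",d=d,K=c[0],D=c[1],T=c[2])
J=np.array([548.4,-16.9]);a=np.radians(9.6);X=np.array([np.cos(a),np.sin(a)]);Y=np.array([-X[1],X[0]])
m=np.ones(d.shape,bool);P=cloud(c,d,m);v,u=np.nonzero(d>0)
q=np.c_[(P[:,:2]-J)@X,(P[:,:2]-J)@Y,P[:,2]]
hsv=cv2.cvtColor(p,cv2.COLOR_BGR2HSV)[v,u].astype(int)
bl=(hsv[:,0]>100)&(hsv[:,0]<130)&(hsv[:,1]>110)
f=bl&(abs(q[:,2]-44)<4)&(abs(q[:,0])<80);print("floor z",np.median(q[f],0),q[f].min(0),q[f].max(0),f.sum())
w=bl&(q[:,2]>56)&(q[:,2]<70);
print("walls",q[w].min(0),q[w].max(0),w.sum())
for lo,hi,nm in ((-10,35,"hingeside"),(75,110,"outer")):
    k=w&(q[:,1]>lo)&(q[:,1]<hi); print(nm,np.percentile(q[k],[5,50,95],axis=0).round(1).tolist())
rd=((hsv[:,0]<6)|(hsv[:,0]>174))&(hsv[:,1]>150)&(q[:,2]>45)
print("bar",np.median(q[rd],0),q[rd].max(0))
E
```

```text
clock: 6.2
eef_pos: [539.6, 35.4, 373.9]
tool_rot: [-3.141, 0.0, 0.165]
force: [-0.1, 0.6, -0.4]
width: 85.0
[539.57807762  35.37670331 373.88890467] [-3.14051233e+00  1.30021051e-04  1.65194701e-01]
floor z [ 9.06599106 53.7095583  44.1711801 ] [-78.67880471 -11.08423062  40.01509928] [73.28495497 95.50132033 47.99521094] 8158
walls [-79.14211276  -8.09481244  56.00275923] [73.0565182  93.89987248 68.20343059] 3431
hingeside [[-71.8, -2.0, 58.8], [38.2, 18.3, 64.2], [72.3, 30.9, 67.2]]
outer [[-66.0, 76.7, 57.2], [39.3, 89.6, 61.8], [67.4, 93.1, 63.2]]
bar [  4.46835651 138.50659242  65.12074333] [ 54.92091598 145.22118138  68.33341337]
```

View pics/f_wrist.png

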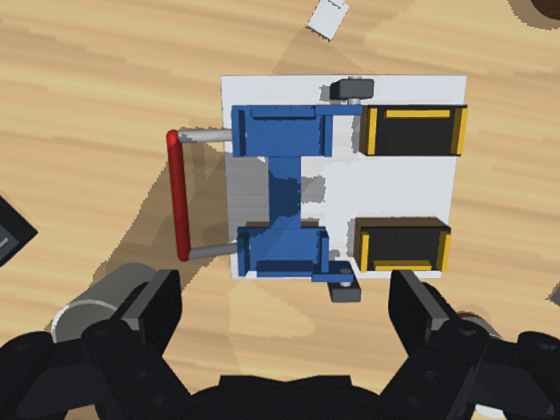

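The pocket shows at cols 235–330, rows 105–275, with the bar at (180,195), and the flap is flat. I'll measure the pocket's inner walls next.

Run:
```python
from h import *
z=np.load("f.npz");c=(z["K"],z["D"],z["T"]);d=z["d"]
J=np.array([548.4,-16.9]);a=np.radians(9.6);X=np.array([np.cos(a),np.sin(a)]);Y=np.array([-X[1],X[0]])
P=cloud(c,d,np.ones(d.shape,bool));q=np.c_[(P[:,:2]-J)@X,(P[:,:2]-J)@Y,P[:,2]]
fl=abs(q[:,2]-44.2)<1.5
for s in(-1,1):
  k=fl&(q[:,0]*s>36)&(q[:,0]*s<55)&(q[:,1]>10)&(q[:,1]<96)
  print("y floor",s,np.percentile(q[k,1],[.5,2,50,98,99.5]).round(1))
k=fl&(q[:,1]>35)&(q[:,1]<70);x=q[k,0]
print("x floor",np.percentile(x,[.2,1,99,99.8]))
for y0 in (30,40,50,60,70):
  k=fl&(abs(q[:,1]-y0)<3)&(abs(q[:,0])<70); print(y0,q[k,0].min().round(1),q[k,0].max().round(1))
# yaw from end walls: base plate
hi=(q[:,2]>56)&(q[:,2]<66)&(abs(q[:,1]-53)<45)&(abs(q[:,0])<85)
for n,m in(("x+",hi&(q[:,0]>50)&(q[:,1]>30)&(q[:,1]<75)),("x-",hi&(q[:,0]<-50)&(q[:,1]>30)&(q[:,1]<75)),("hinge",hi&(q[:,1]<30)&(q[:,1]>12)&(abs(q[:,0])<60)&(abs(q[:,0])>36)),("outer",hi&(q[:,1]>80)&(abs(q[:,0])<60))):
  print(n,m.sum(),np.percentile(q[m],[2,50,98],axis=0).round(1).tolist() if m.sum() else "")
b=abs(q[:,2]-10)<3
r=cv2.minAreaRect(P[b&(abs(q[:,0])<115)&(abs(q[:,1])<125)][:,:2].astype(np.float32));print(r)
```

```text
y floor -1 [21.8 22.8 53.5 84.4 85.4]
y floor 1 [21.7 22.8 53.2 84.5 85.4]
x floor [-62.4105515  -61.68505553  72.51099348  73.28747776]
30 -63.4 62.2
40 -62.6 61.4
50 -62.6 61.5
60 -62.8 61.5
70 -62.6 61.5
x+ 539 [[64.1, 30.4, 58.8], [67.2, 52.3, 62.2], [70.2, 73.8, 63.9]]
x- 513 [[-70.7, 30.7, 56.3], [-65.9, 52.6, 61.5], [-63.6, 73.8, 63.4]]
hinge 461 [[-58.8, 15.9, 58.7], [39.1, 19.0, 62.1], [59.0, 21.8, 63.6]]
outer 608 [[-58.7, 87.3, 56.4], [36.7, 90.4, 61.7], [59.2, 94.2, 63.4]]
((548.486328125, -16.964370727539062), (199.73422241210938, 220.90513610839844), 9.76694393157959)
```

```bash
python3 -m jog '[-5,13,0,-3,85,-14,39,0,-8,85,-25,70,0,-14,85,-37,104,10,-20,85,-50,138,20,-26,85,-63,172,30,-32,85,-76,206,40,-38,85,-89,240,50,-44,85,-101,275,60,-50,85,-113,308,70,-56,85,-123,335,75,-60,85,-128,352,75,-62.5,85,-129,357,75,-62.5,85,-129,357,75,-62.5,85,-129,357,75,-62.5,85]'
python3 - <<'E'
from h import *
s=read_state();print(s['eef_pos'],s['tool_rot'])
c=cam("wrist");p,d=get_image("wrist");cv2.imwrite("pics/g_wrist.png",p);np.savez("g.npz",d=d,K=c[0],D=c[1],T=c[2])
P=cloud(c,d,np.ones(d.shape,bool));v,u=np.nonzero(d>0)
m=(abs(P[:,2]-30)<4)&(np.linalg.norm(P[:,:2]-[471,-338],axis=1)<80)
print(np.median(P[m],0),m.sum());print(cv2.minAreaRect(P[m][:,:2].astype(np.float32)))
E
```

```text
clock: 7.5
eef_pos: [472.9, -335.4, 297.9]
tool_rot: [-3.14, -0.002, 1.259]
force: [-0.1, 0.7, -0.2]
width: 85.1
[ 472.93326087 -335.40757305  297.91454456] [-3.13990056e+00 -2.44413108e-03  1.25901236e+00]
[ 472.04789904 -333.35770933   30.34068098] 13791
((470.7514343261719, -339.57684326171875), (119.73326873779297, 60.1976318359375), 72.82551574707031)
```

View pics/g_wrist.png

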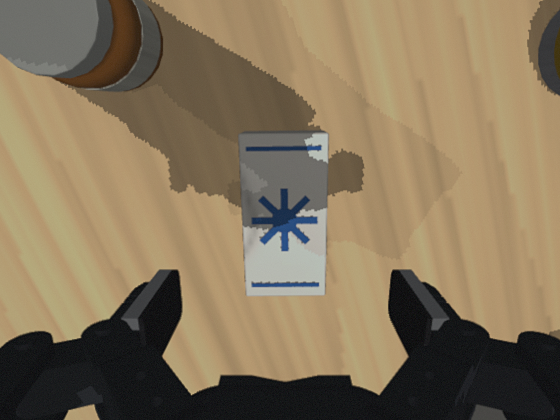

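```bash
python3 -m jog '[0,0,0,0,85,0,0,0,0,85]'
python3 - <<'E'
from h import *
c=cam("wrist");p,d=get_image("wrist")
s=read_state();print(s['eef_pos'],s['tool_rot'],abs(s['qd']).max())
P=cloud(c,d,np.ones(d.shape,bool))
m=(abs(P[:,2]-30)<4)&(np.linalg.norm(P[:,:2]-[471,-338],axis=1)<80)
r=cv2.minAreaRect(P[m][:,:2].astype(np.float32));print(r)
a=s['tool_rot'][2];e=np.array(r[0])-s['eef_pos'][:2];print(e@[np.cos(a),np.sin(a)],e@[np.sin(a),-np.cos(a)],np.degrees(a))
E
```

```text
clock: 7.72
eef_pos: [472.9, -335.8, 298.7]
tool_rot: [-3.141, -0.001, 1.26]
force: [-0.3, 0.4, -0.2]
width: 85.1
[ 472.78301079 -336.14673666  298.77967495] [-3.14148475e+00 -6.94361372e-04  1.26000622e+00] 0.009686829233597417
((470.7259521484375, -339.46905517578125), (119.53599548339844, 60.2131233215332), 72.79656982421875)
-3.7922248230761277 -0.9425080841744444 72.19303869985224
```

```bash
python3 -m jog '[-3.5,-0.7,10,-0.6,85,-3.5,-0.7,35,-0.6,85,-3.5,-0.7,65,-0.6,85,-3.5,-0.7,95,-0.6,85,-3.5,-0.7,115,-0.6,85,-3.5,-0.7,124,-0.6,80,-3.5,-0.7,126.5,-0.6,70,-3.5,-0.7,126.5,-0.6,60,-3.5,-0.7,126.5,-0.6,52,-3.5,-0.7,126.5,-0.6,52,-3.5,-0.7,126.5,-0.6,52,-3.5,-0.7,126.5,-0.6,52,-3.5,-0.7,126.5,-0.6,52]'
python3 - <<'E'
from h import *
p,d=get_image("wrist");cv2.imwrite("pics/i_wrist.png",p)
E
```

```text
clock: 8.85
eef_pos: [470.4, -340.8, 172.6]
tool_rot: [3.141, 0.0, 1.268]
force: [-0.4, -0.2, -5.7]
width: 58.8
```

View pics/i_wrist.png

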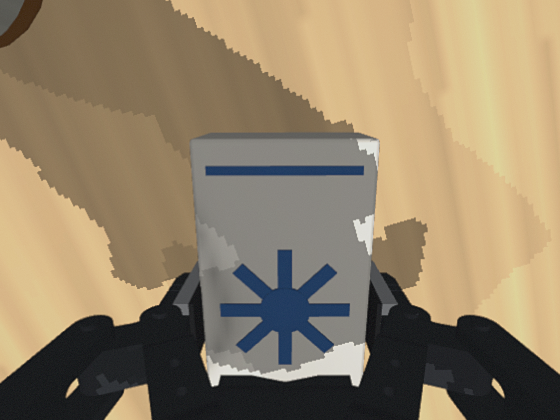

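The tile is gripped by its long sides, with the star at (285,310) between the pads. I'm lifting it and carrying it over the pocket.

```bash
python3 -m jog '[0,0,-8,0,50,0,0,-25,0,50,0,0,-50,0,50,0,0,-80,0,50,12,-1,-105,2,50,40,-5,-120,7,50,70,-8,-120,12,50,102,-12,-120,18,50,134,-16,-120,24,50,166,-20,-120,30,50,198,-24,-120,36,50,230,-28,-120,42,50,262,-32,-120,47,50,294,-36,-120,52,50,324,-40,-120,56,50,350,-43,-120,60,50,368,-45,-120,62,50,377,-46.5,-120,63,50,380,-47,-120,63,50,380,-47,-120,63,50]' && python3 -m jog '[0,0,0,0,50,0,0,0,0,50,0,0,0,0,50]'
python3 - <<'E'
from h import *
c=cam("wrist");p,d=get_image("wrist");cv2.imwrite("pics/j_wrist.png",p)
s=read_state();print(s['eef_pos'],s['tool_rot'],s['force'])
P=cloud(c,d,np.ones(d.shape,bool));e=s['eef_pos'];a=s['tool_rot'][2]
q=np.c_[(P-e)[:,:2]@[np.cos(a),np.sin(a)],(P-e)[:,:2]@[np.sin(a),-np.cos(a)],e[2]-P[:,2]]
m=(q[:,2]>128)&(q[:,2]<160)&(abs(q[:,1])<28)&(q[:,0]>5)&(q[:,0]<75)
z=np.median(q[m,2]);t=m&(abs(q[:,2]-z)<2.5);print("top at",z,t.sum(),np.percentile(q[t],[1,50,99],axis=0).round(1))
A=np.c_[q[t][:,:2],np.ones(t.sum())];print("slopes",np.linalg.lstsq(A,q[t,2],rcond=None)[0])
cs=cam("side");p2,d2=get_image("side");cv2.imwrite("pics/j_side.png",p2)
E
```

```text
clock: 10.57
eef_pos: [538.5, 37.0, 292.4]
tool_rot: [-3.141, -0.0, 0.172]
force: [0.3, -0.9, -4.5]
width: 59.1
clock: 10.82
eef_pos: [538.5, 34.6, 292.5]
tool_rot: [3.141, -0.0, 0.167]
force: [-0.7, -0.2, -5.2]
width: 59.0
[538.53752363  34.72372952 292.41406679] [ 3.14143981e+00 -1.22879156e-04  1.66870838e-01] [-0.05952466 -0.33956765 -4.3504897 ]
top at 141.98222256770362 27644 [[ 5.600e+00 -2.740e+01  1.403e+02]
 [ 3.630e+01  1.000e-01  1.420e+02]
 [ 6.140e+01  2.750e+01  1.435e+02]]
slopes [ 4.34585510e-03 -2.24968220e-03  1.41799239e+02]
```

View pics/j_wrist.png

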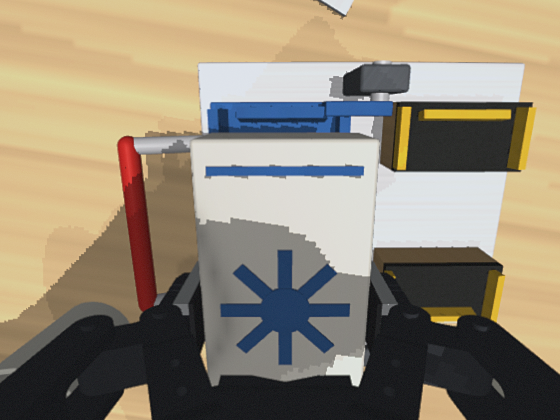

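Run:
```python
from h import *
c=cam("wrist");p,d=get_image("wrist")
s=read_state()
P=cloud(c,d,np.ones(d.shape,bool));e=s['eef_pos'];a=s['tool_rot'][2]
print(e,a)
q=np.c_[(P-e)[:,:2]@[np.cos(a),np.sin(a)],(P-e)[:,:2]@[np.sin(a),-np.cos(a)],P[:,2]]
t=(abs(q[:,2]-150.5)<2)&(abs(q[:,1])<25)&(q[:,0]>40)
print("tile end",np.percentile(q[t,0],[98,99.5,100]))
t=(abs(q[:,2]-150.5)<2)&(q[:,0]>35)&(q[:,0]<55);print("tile y",np.percentile(q[t,1],[0,.5,99.5,100]))
f=(abs(q[:,2]-44.2)<1.6)
k=f&(abs(q[:,1])<40)&(q[:,0]>30)&(q[:,0]<75)
print("floor",k.sum(),np.percentile(q[k],[.5,1,50,99,99.5],axis=0).round(1).tolist())
w=(q[:,2]>56)&(q[:,2]<66)&(abs(q[:,1])<45)&(q[:,0]>40)&(q[:,0]<85)
for lab,kk in(("x+",w&(abs(q[:,1])<22)),("hinge(y+)",w&(q[:,1]>28)),("outer",w&(q[:,1]<-28)&(q[:,0]<60))): print(lab,kk.sum(),np.percentile(q[kk],[2,50,98],axis=0).round(1).tolist() if kk.sum() else "")
```

```text
[538.5980788   35.13289325 292.28528745] 0.16749322382254728
tile end [61.36961197 61.66120059 61.97012393]
tile y [-29.51450635 -28.83232216  29.94942886  30.63955144]
floor 1780 [[57.0, -39.1, 42.7], [57.0, -38.4, 42.8], [61.7, -5.8, 44.3], [74.4, 30.7, 45.7], [74.4, 30.9, 45.7]]
x+ 1063 [[65.0, -21.2, 58.5], [68.3, -0.1, 62.1], [71.5, 21.1, 63.6]]
hinge(y+) 425 [[58.2, 28.6, 57.8], [66.8, 35.1, 63.0], [83.8, 44.1, 66.0]]
outer 59 [[58.0, -41.3, 57.0], [59.0, -37.6, 61.9], [59.9, -34.6, 63.5]]
```

```bash
python3 -m jog '[-0.6,-1.2,8,0,50,-0.6,-1.2,24,0,50,-0.6,-1.2,40,0,50,-0.6,-1.2,50,0,50,-0.6,-1.2,57,0,50,-0.6,-1.2,62,0,50,-0.6,-1.2,66,0,50,-0.6,-1.2,70,0,50,-0.6,-1.2,73,0,50,-0.6,-1.2,75,0,50,-0.6,-1.2,75,0,50]'
python3 - <<'E'
from h import *
print(read_state()['force'],read_state()['eef_pos'])
p,d=get_image("wrist");cv2.imwrite("pics/k_wrist.png",p)
p,d=get_image("side");cv2.imwrite("pics/k_side.png",cv2.resize(p[150:300,180:340],None,fx=4,fy=4))
E
```

```text
clock: 11.88
eef_pos: [537.8, 37.0, 217.1]
tool_rot: [-3.141, 0.0, 0.169]
force: [-0.4, -1.2, -4.9]
width: 58.9
[-0.3783827  -1.23515313 -4.93728666] [537.84549851  37.0353423  217.05828179]
```

View pics/k_wrist.png

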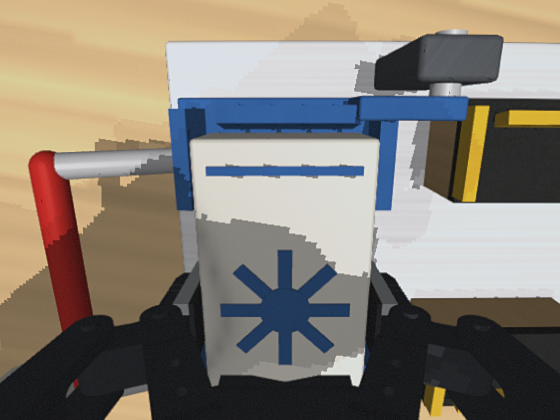

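View pics/k_side.png

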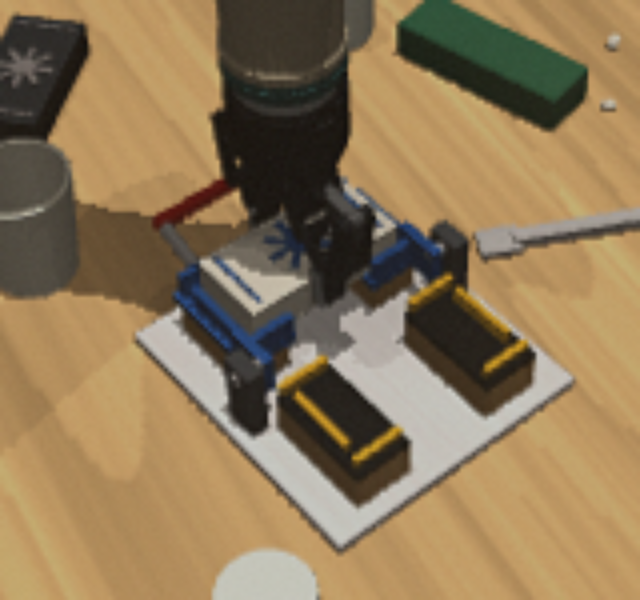

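The tile lies within the pocket walls, about 1 mm off the floor with no contact force. I'll lower it by 1 mm, release and rise.

```bash
python3 -m jog '[0,0,1,0,50,0,0,1,0,50,0,0,1,0,62,0,0,1,0,70,0,0,1,0,76,0,0,1,0,76,0,0,-4,0,76,0,0,-20,0,76,0,0,-50,0,76,0,0,-85,0,76,0,0,-120,0,76,0,0,-140,0,76,0,0,-145,0,76,0,0,-145,0,76,0,0,-145,0,76]'
python3 - <<'E'
from h import *
c=cam("wrist");p,d=get_image("wrist");cv2.imwrite("pics/l_wrist.png",p)
s=read_state();print(s['eef_pos'],s['tool_rot'],s['force'])
P=cloud(c,d,np.ones(d.shape,bool))
J=np.array([548.4,-16.9]);a=np.radians(9.6);X=np.array([np.cos(a),np.sin(a)]);Y=np.array([-X[1],X[0]])
q=np.c_[(P[:,:2]-J)@X,(P[:,:2]-J)@Y,P[:,2]]
t=(q[:,2]>68)&(q[:,2]<84)&(abs(q[:,1]-53)<40)&(abs(q[:,0])<66)
print(t.sum(),np.percentile(q[t,2],[1,50,99]),cv2.minAreaRect(q[t&(q[:,2]>71)][:,:2].astype(np.float32)))
A=np.c_[q[t][:,:2],np.ones(t.sum())];print("slopes",np.linalg.lstsq(A,q[t,2],rcond=None)[0])
p,d=get_image("side");cv2.imwrite("pics/l_side.png",cv2.resize(p[150:300,180:340],None,fx=4,fy=4))
E
```

```text
clock: 13.23
eef_pos: [537.5, 37.3, 361.8]
tool_rot: [-3.141, 0.001, 0.169]
force: [-0.9, 0.4, 0.5]
width: 76.1
[537.28182942  37.34449845 361.15963742] [-3.14093601e+00  2.04191091e-03  1.68999459e-01] [-1.16006779  0.86210789 -1.02089877]
12240 [72.54184159 74.22970086 76.11130827] ((0.6363525390625, 54.47080993652344), (119.34764862060547, 60.221370697021484), 0.2433350831270218)
slopes [ 1.23455967e-03 -2.02163292e-03  7.43503163e+01]
```

View pics/l_wrist.png

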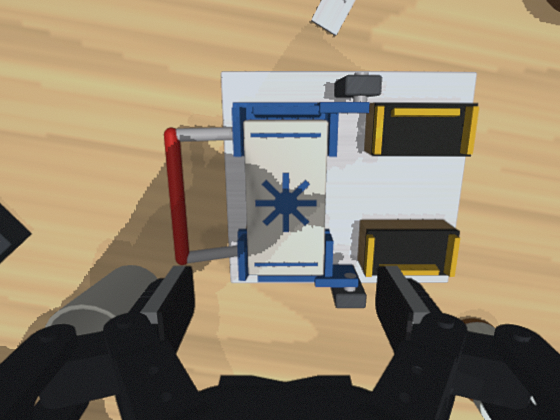

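View pics/l_side.png

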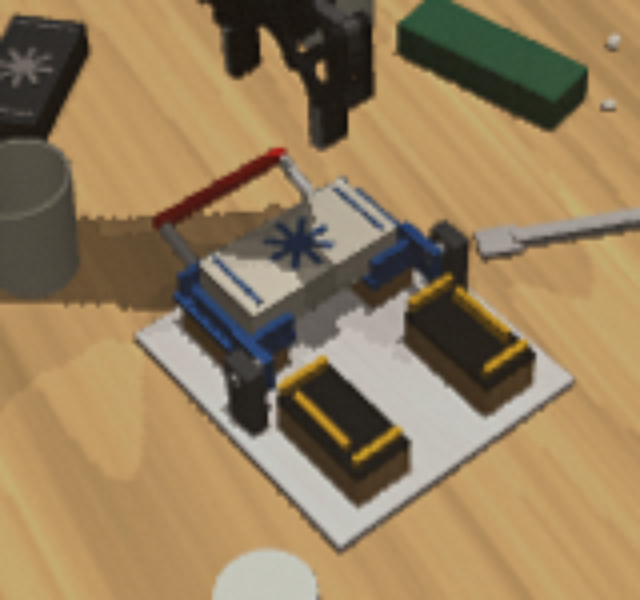

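The tile is seated level: top z is 74.2, centred in the pocket, star up at (285,203). Going to the bar.

```bash
python3 -m jog '[0.5,-15,10,0,50,1,-40,25,0,34,2,-65,45,0,34,2,-82,70,0,34,2,-85,95,0,34,2,-85,120,0,34,2,-85,138,0,34,2,-85,146,0,34,2,-85,146.5,0,34,2,-85,146.5,0,20,2,-85,146.5,0,8,2,-85,146.5,0,8,2,-85,146.5,0,8,2,-85,146.5,0,8]'
python3 - <<'E'
from h import *
p,d=get_image("wrist");cv2.imwrite("pics/m_wrist.png",p)
E
```

```text
clock: 14.5
eef_pos: [525.6, 121.7, 216.3]
tool_rot: [-3.14, -0.001, 0.169]
force: [0.0, 2.2, -1.6]
width: 9.8
```

View pics/m_wrist.png

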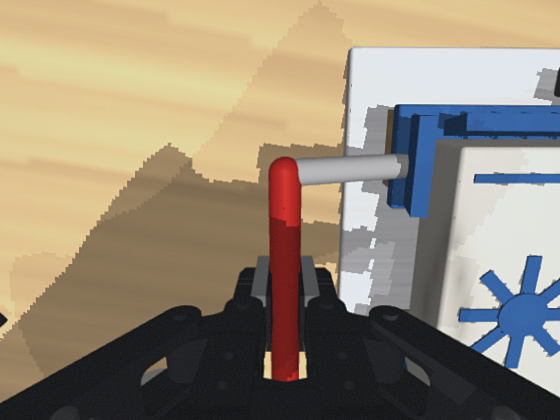

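```bash
python3 -m jog '[0,0.1,-5,0,8,0,0.5,-12,0,8,0,2,-24,0,8,0,5.5,-38.5,0,8,0,10,-52.5,0,8,0,16.5,-65.5,0,8,0,24,-78.5,0,8,0,33,-90,0,8,0,42.5,-100.5,0,8,0,54,-110.5,0,8,0,66,-118.5,0,8,0,78.5,-126,0,8,0,91,-131,0,8,0,99,-134,0,8,0,104,-135.3,0,8,0,106,-135.8,0,8,0,106,-135.8,0,8]'
python3 - <<'E'
from h import *
p,d=get_image("side");cv2.imwrite("pics/n_side.png",cv2.resize(p[150:300,180:340],None,fx=4,fy=4))
E
```

```text
clock: 15.97
eef_pos: [543.2, 17.4, 356.1]
tool_rot: [-3.135, -0.004, 0.169]
force: [-7.3, 8.6, 27.9]
width: 9.5
```

View pics/n_side.png

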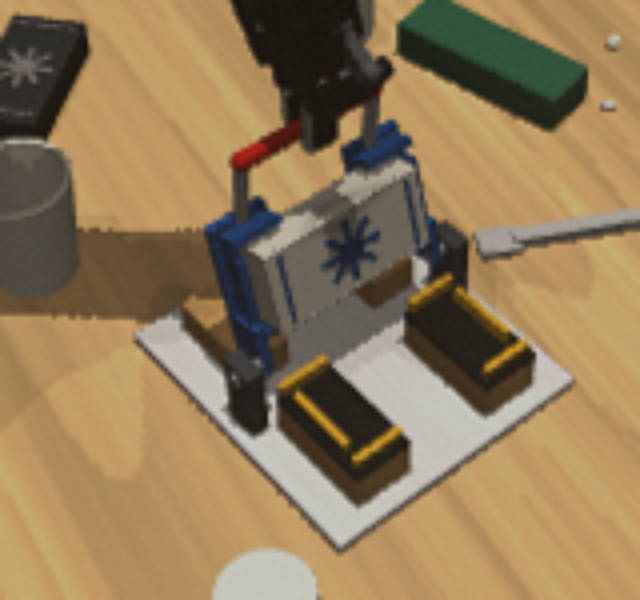

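The tile is on its edge in the pocket at about 76°. The grip is loaded by 28 N because the bar is stuck to the pads, so I'll relax and regrip before the turn-over.

```bash
python3 -m jog '[0,0,0,0,15,0,0,0,0,15,0,0,0,0,15,0,0,0,0,15]'; python3 -m jog '[0,0,0,0,8,0,0,0,0,8,0,0,0,0,8,0,0,0,0,8]'
```

```text
clock: 16.35
eef_pos: [543.2, 16.6, 352.1]
tool_rot: [-3.141, -0.0, 0.169]
force: [-0.0, 4.5, 2.6]
width: 15.4
clock: 16.68
eef_pos: [543.3, 16.7, 352.1]
tool_rot: [-3.141, 0.0, 0.169]
force: [-1.6, 4.2, 8.5]
width: 9.8
```

```bash
python3 -m jog '[0,9.5,-2,0,8,0,24,-4,0,8,0,41,-4,0,8,0,60.5,-1.5,0,8,0,82,4,0,8,0,102,13.5,0,8,0,120,25.5,0,8,0,136.5,40.5,0,8,0,150,57.5,0,8,0,161,76.5,0,8,0,168,95,0,8,0,172,111.5,0,8,0,173.5,123.5,0,8,0,174,131,0,8,0,174,136,0,8,0,174,137,0,8,0,174,137,0,8]'
python3 - <<'E'
from h import *
p,d=get_image("side");cv2.imwrite("pics/o_side.png",cv2.resize(p[150:300,180:340],None,fx=4,fy=4))
p,d=get_image("wrist");cv2.imwrite("pics/o_wrist.png",p)
E
```

```text
clock: 18.1
eef_pos: [572.3, -154.7, 217.2]
tool_rot: [-3.139, -0.001, 0.169]
force: [-4.2, 7.5, 25.5]
width: 10.1
```

View pics/o_side.png

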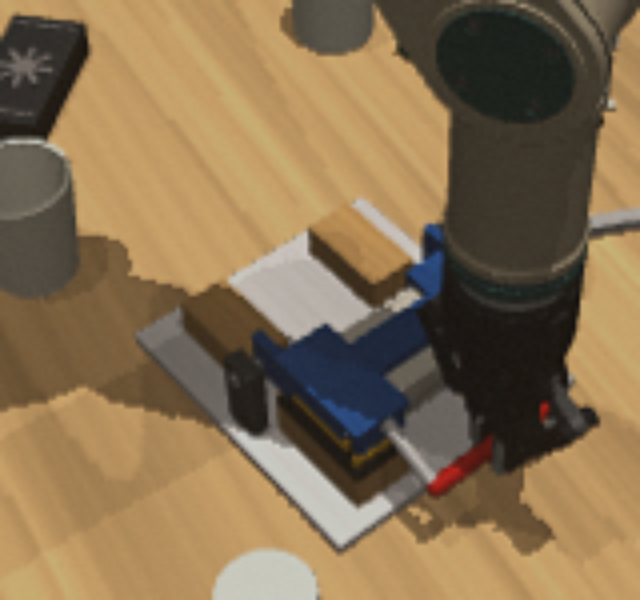

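View pics/o_wrist.png

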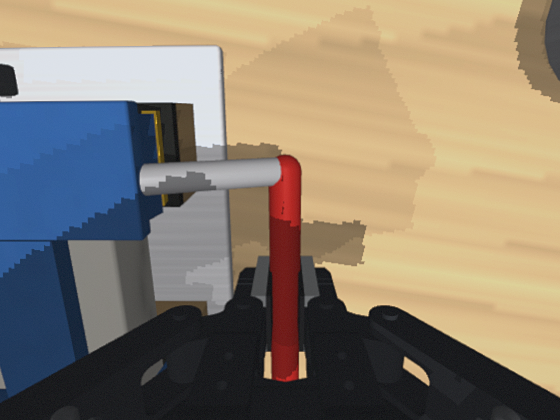

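The flap is over and the bar is held at (285,270). I'll relax the grip, press on, and check the flap's level.

```bash
python3 -m jog '[0,0,0,0,15,0,0,0,0,15,0,0,0,0,15,0,0,0,0,15]'
python3 - <<'E'
from h import *
c=cam("wrist");p,d=get_image("wrist");P=cloud(c,d,np.ones(d.shape,bool))
v,u=np.nonzero(d>0);hsv=cv2.cvtColor(p,cv2.COLOR_BGR2HSV)[v,u].astype(int)
J=np.array([548.4,-16.9]);a=np.radians(9.6);X=np.array([np.cos(a),np.sin(a)]);Y=np.array([-X[1],X[0]])
q=np.c_[(P[:,:2]-J)@X,(P[:,:2]-J)@Y,P[:,2]]
t=(hsv[:,0]>100)&(hsv[:,0]<130)&(hsv[:,1]>110)&(q[:,2]>60)&(q[:,0]>35)
A=np.c_[q[t][:,:2],np.ones(t.sum())];print("flap back",np.linalg.lstsq(A,q[t,2],rcond=None)[0],np.percentile(q[t],[2,50,98],axis=0).round(1).tolist())
rd=((hsv[:,0]<6)|(hsv[:,0]>174))&(hsv[:,1]>150)&(q[:,0]>20)
print("bar",np.median(q[rd],0),np.percentile(q[rd,2],98))
E
```

```text
clock: 18.53
eef_pos: [572.2, -155.5, 214.1]
tool_rot: [3.14, 0.001, 0.168]
force: [0.1, 0.7, 0.2]
width: 15.4
flap back [4.18247790e-03 1.35360237e-01 9.34606430e+01] [[35.8, -95.8, 63.4], [55.3, -80.4, 84.1], [72.9, -59.3, 85.4]]
bar [  36.99694042 -140.40285258   65.26189901] 67.05958228162707
```

```bash
python3 -m jog '[0,0,0,0,8,0,0,0,0,8,0,0,0,0,8,0,0,2,0,8,0,0,3,0,8,0,0,3,0,8]'
python3 - <<'E'
from h import *
c=cam("wrist");p,d=get_image("wrist");P=cloud(c,d,np.ones(d.shape,bool))
v,u=np.nonzero(d>0);hsv=cv2.cvtColor(p,cv2.COLOR_BGR2HSV)[v,u].astype(int)
J=np.array([548.4,-16.9]);a=np.radians(9.6);X=np.array([np.cos(a),np.sin(a)]);Y=np.array([-X[1],X[0]])
q=np.c_[(P[:,:2]-J)@X,(P[:,:2]-J)@Y,P[:,2]]
t=(hsv[:,0]>100)&(hsv[:,0]<130)&(hsv[:,1]>110)&(q[:,2]>81)&(q[:,0]>35)&(q[:,1]>-80)
A=np.c_[q[t][:,:2],np.ones(t.sum())];print("flap back",t.sum(),np.linalg.lstsq(A,q[t,2],rcond=None)[0],np.percentile(q[t],[2,50,98],axis=0).round(1).tolist())
rd=((hsv[:,0]<6)|(hsv[:,0]>174))&(hsv[:,1]>150)&(q[:,0]>20)
print("bar",np.median(q[rd],0),np.percentile(q[rd,2],98))
p,d=get_image("side");cv2.imwrite("pics/p_side.png",cv2.resize(p[150:300,180:340],None,fx=4,fy=4))
E
```

```text
clock: 19.08
eef_pos: [571.9, -154.8, 213.9]
tool_rot: [-3.139, -0.0, 0.169]
force: [-8.7, 6.3, 24.5]
width: 10.0
flap back 9939 [ 5.50006896e-04 -5.99843422e-03  8.36561645e+01] [[35.7, -79.6, 82.9], [53.9, -69.3, 84.1], [72.8, -56.6, 85.4]]
bar [  36.88363746 -140.33206743   65.15666547] 66.856028305731
```

The flap is level against its stop (slope 0.006, bar unchanged under 24 N). Swinging back, with a regrip at upright.

```bash
python3 -m jog '[0,0,-4,0,8,0,0,-10,0,8,0,-1,-19.5,0,8,0,-3,-31.5,0,8,0,-7,-46,0,8,0,-12,-59.5,0,8,0,-19,-72.5,0,8,0,-28,-87,0,8,0,-39.5,-100,0,8,0,-52,-111,0,8,0,-66,-121,0,8,0,-81,-129.5,0,8,0,-97,-135.5,0,8,0,-113,-140,0,8,0,-130,-142,0,8,0,-140,-142.5,0,8,0,-140,-142.5,0,8]'; python3 -m jog '[0,0,0,0,15,0,0,0,0,15,0,0,0,0,15]'
python3 - <<'E'
from h import *
p,d=get_image("side");cv2.imwrite("pics/q_side.png",cv2.resize(p[150:300,180:340],None,fx=4,fy=4))
E
```

```text
clock: 20.6
eef_pos: [548.3, -18.9, 359.8]
tool_rot: [3.139, -0.004, 0.168]
force: [-10.2, -2.3, 29.6]
width: 10.1
clock: 20.85
eef_pos: [549.7, -17.3, 355.8]
tool_rot: [3.14, -0.004, 0.168]
force: [1.3, -1.1, 0.9]
width: 15.0
```

View pics/q_side.png

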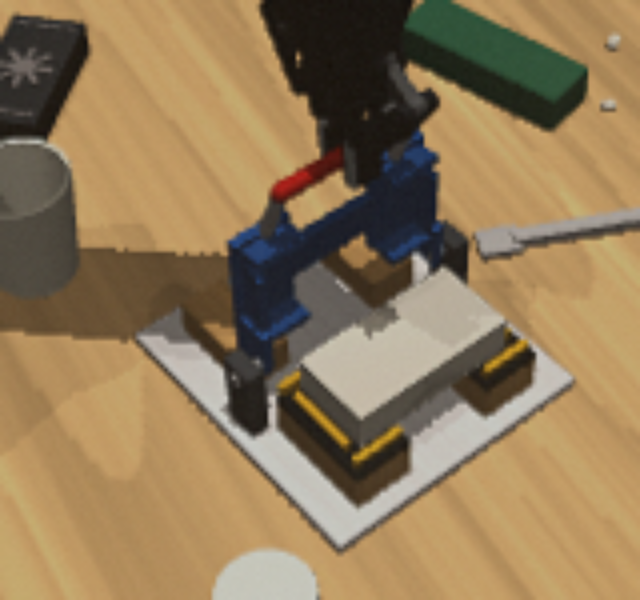

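The tile lies blank side up in the nest and the flap is upright. Opening the rest of the way.

```bash
python3 -m jog '[0,0,0,0,8,0,0,0,0,8,0,-5,0,0,8,0,-15,1,0,8,0,-29.5,3,0,8,0,-44,7,0,8,0,-57.5,12,0,8,0,-70.5,19,0,8,0,-83,27,0,8,0,-94,36,0,8,0,-104.5,46,0,8,0,-114,58,0,8,0,-122,70,0,8,0,-128.5,83,0,8,0,-134,97,0,8,0,-137.5,111,0,8,0,-140,125,0,8,0,-141,135,0,8,0,-141,141,0,8,0,-141,141,0,8]'; python3 -m jog '[0,0,0,0,16,0,0,0,0,16,0,0,0,0,16]'; python3 -m jog '[0,0,0,0,8,0,0,0,0,8,0,0,0,0,8,0,0,3,0,8,0,0,4,0,8,0,0,4,0,8]'
```

```text
clock: 22.57
eef_pos: [526.1, 122.0, 212.9]
tool_rot: [-3.141, -0.002, 0.167]
force: [2.9, -3.0, 7.8]
width: 10.0
clock: 22.82
eef_pos: [524.1, 123.1, 211.8]
tool_rot: [-3.14, 0.004, 0.169]
force: [-0.3, -0.8, -1.0]
width: 16.1
clock: 23.32
eef_pos: [524.3, 121.3, 211.6]
tool_rot: [-3.139, 0.002, 0.168]
force: [-9.7, -2.3, 28.8]
width: 9.9
```

Release and rise clear, then check.

```bash
python3 -m jog '[0,0,0,0,20,0,0,0,0,34,0,0,0,0,34,0,0,-5,0,34,0,0,-20,0,34,0,0,-45,0,34,0,0,-75,0,34,0,10,-105,0,60,0,30,-135,0,85,0,55,-160,0,85,0,85,-170,0,85,0,110,-175,0,85,0,120,-175,0,85,0,120,-175,0,85,0,120,-175,0,85]'
python3 - <<'E'
from h import *
s=read_state();print(s['eef_pos'],s['force'])
c=cam("wrist");p,d=get_image("wrist");cv2.imwrite("pics/r_wrist.png",p)
P=cloud(c,d,np.ones(d.shape,bool));v,u=np.nonzero(d>0);hsv=cv2.cvtColor(p,cv2.COLOR_BGR2HSV)[v,u].astype(int)
J=np.array([548.4,-16.9]);a=np.radians(9.6);X=np.array([np.cos(a),np.sin(a)]);Y=np.array([-X[1],X[0]])
q=np.c_[(P[:,:2]-J)@X,(P[:,:2]-J)@Y,P[:,2]]
t=(abs(q[:,2]-74)<6)&(abs(q[:,1]+53)<40)&(abs(q[:,0])<66)
print("tile",np.percentile(q[t,2],[1,50,99]),cv2.minAreaRect(q[t][:,:2].astype(np.float32)))
A=np.c_[q[t][:,:2],np.ones(t.sum())];print("slopes",np.linalg.lstsq(A,q[t,2],rcond=None)[0])
bl=(hsv[:,0]>100)&(hsv[:,0]<130)&(hsv[:,1]>110)&(abs(q[:,2]-44)<3)&(q[:,1]>25)&(q[:,1]<82)
A=np.c_[q[bl][:,:2],np.ones(bl.sum())];print("flap floor",np.median(q[bl],0),np.linalg.lstsq(A,q[bl,2],rcond=None)[0])
p,d=get_image("side");cv2.imwrite("pics/r_side.png",p)
E
```

```text
clock: 24.57
eef_pos: [545.3, 4.5, 383.3]
tool_rot: [-3.14, 0.001, 0.168]
force: [-0.5, 1.5, -0.8]
width: 84.9
[545.32019564   4.5436652  383.34489221] [-0.52975758  1.50074413 -0.77381965]
tile [70.80185495 74.23683069 75.89093905] ((1.4402503967285156, -51.36045837402344), (118.9891586303711, 60.42063903808594), 0.11866293847560883)
slopes [ 1.44929165e-03 -6.55333509e-03  7.38471539e+01]
flap floor [ 8.99138095 53.22212566 44.13195063] [ 1.98777912e-03 -9.93331352e-04  4.41831637e+01]
```

View pics/r_wrist.png

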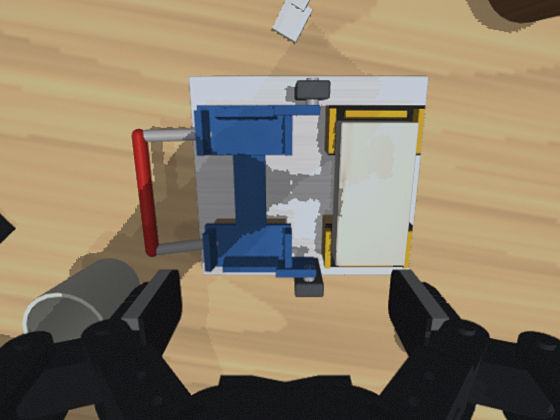

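View pics/r_side.png

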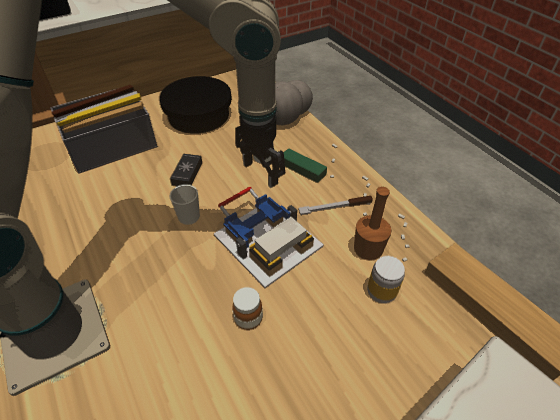

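The tile is flat in the nest (top z 74.2, centre within play), the flap is flat open at z 44.1, and the other things haven't moved. Handing in.

```bash
python3 -c "
from cell import *
print(finish_job())"
```

```text
the job is handed in; nothing more can be done
None
```

The job is handed in, at about 25 s on the clock. I opened the flap and seated the marble tile face up in its pocket, then let go. I then swung the flap by the bar all the way over and back until it lay fully open.

**Last checks:**
- **Tile:** it lies blank side up and level in the nest. Its top is at 74.2 mm, where 74 was expected. Its centre is about 1.5 mm from the nest point, inside the 3 mm play.
- **Flap:** it lies flat at 0, with its floor at 44.1 mm. When turned over, it was level against its stop.
- **Surroundings:** in the last side picture the slate tile and the other things look unmoved, and the arm touches nothing.

**Disagreements:** the bar stuck in the pads while turning, loading the wrist with 25–30 N, so I relaxed and regripped part-way. The gripper also read about 10 mm on the 12 mm bar. No check failed.

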